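# Index the depth-stop thumbwheel and set the rod

### The job

Set the drilling-depth jig to its tallest step: with a fingertip, flick the lobes of the black thumbwheel clockwise (seen from above), click by click, until the tallest steel step sits in its click exactly under the depth rod, without going past it. Then press the rod's wooden head down with a fingertip until the rod stands on that step, and leave it there. Only push and press: do not lift or shove the jig, and leave the other things on the bench where they are.

Things in the scene. Friction and masses are not known exactly. Their poses are not given: they have to be found in the camera images.
- jig: the jig: a loose but heavy (2.6 kg) plywood base 220 mm (x) by 200 mm (y), 18 mm thick, lying flat. Origin on the underside, on the thumbwheel's upright axis; the base runs from x = -100 to 120 mm, y = -100 to 100 mm. The depth rod stands at its x = 32 mm, y = 0, on the far side of the wheel from the robot; the -x side of the wheel is free and faces the robot, give or take 26 degrees
- wheel_centre (a point): point on the wheel's axis at mid-thickness of its lobes, 48 mm above the jig's underside. The black plastic wheel is 16 mm thick (z = 40 to 56 mm): a hub of radius 44 mm with six lobes 13 mm wide, 60 degrees apart, reaching to radius 65 mm. In a click they point 30, 90, 150, 210, 270, 330 degrees anticlockwise from the jig's x axis; between them it is open down to the base
- turret (a joint): angle of the thumbwheel, rad: grows as it turns clockwise seen from above; 0 when the tallest step is under the rod. A spring roller clicks it home every 60 degrees (1.047 rad): past half-way it snaps on to the next click by itself, short of that it falls back. Pushing a lobe takes up to about 4 N. It starts 2 to 4 clicks short (negative)
- tall_step (a point): centre of the top of the tallest step. Six upright steel steps 16 mm in diameter stand on the wheel at radius 32 mm, 60 degrees apart, midway between the lobes: the tallest is 28 mm (top 84 mm above the jig's underside), and going clockwise from it each next one is 4 mm lower, down to 8 mm
- guide_end (a point): top of the near end of the wooden arm that guides the rod: x = 13 mm, y = 0, z = 128 mm on the jig. The arm (22 mm wide, 22 mm thick) runs from here along the jig's +x to a post (x = 73 to 103 mm, y = -13 to 13 mm) standing on the base
- rod_top (a point): centre of the top of the depth rod's round wooden head (26 mm in diameter, 11 mm thick), 176 mm above the underside of the jig while the rod is up; the steel rod below is 10 mm in diameter
- stop_rod (a joint): how far the depth rod has been pressed down, m: 0 is up; with the tallest step under it, it meets the step at 0.010. It moves at about 2 N (friction) and stays where it is left
- collar: steel ring 28 mm in diameter, 18 mm high, standing on the jig's far left corner; leave it; origin under its centre
- dowel: wooden dowel 14 mm in diameter, 45 mm high, standing on the jig's far right corner; leave it; origin under its centre
- hammer: hammer 280 mm long lying on the bench left of the jig; leave it
- screw_jar: jar 60 mm in diameter, 75 mm high, far left on the bench; leave it; origin under its centre
- plane: wooden hand plane 230 mm long, 58 mm wide, about 140 mm high with its iron, right of the jig; leave it; origin under its centre

How it is judged:
On the way, in this order (a step that is already met when the one before it is completed fails the run):
1. the wheel rests in the click with the tallest step under the rod, the rod still up (value of joint turret between -0.14 and 0.14 rad and velocity of joint turret between -0.3 and 0.3 rad/s and value of joint stop_rod below 0.004 m), for 0.2 s.
2. the rod has been pressed down onto the tallest step (value of joint turret between -0.14 and 0.14 rad and value of joint stop_rod between 0.0082 and 0.0125 m), for 0.2 s.
At the end, for the whole second after the job is handed in: The wheel rests within 0.14 rad (8 degrees) of the tallest step being under the rod, reached by turning clockwise; the rod is pressed down 8.2 to 12.5 mm and so stands on that step; the jig lies flat within 15 mm of where it was; every other thing is within 25 mm of where it was (all of step 2 and linear speed of jig below 0.02 m/s and height (world z) of jig below 0.004 m and angle between jig's own z axis and vertical below 0.04 rad and distance of jig from where it was at the start of the episode below 0.015 m and distance of each of collar, dowel, hammer, screw_jar, plane from where it was at the start of the episode below 0.025 m); the robot touches nothing.
It fails at once if the wheel is turned past the tallest step, over to the next click (value of joint turret above 0.75 rad).
It fails at once if the jig is lifted, tipped or shoved by more than 15 mm (distance of jig from where it was at the start of the episode above 0.015 m or height (world z) of jig above 0.006 m or angle between jig's own z axis and vertical above 0.06 rad).
It fails at once if another thing on the bench is moved by more than 25 mm (distance of any of collar, dowel, hammer, screw_jar, plane from where it was at the start of the episode above 0.025 m).
It also fails if it takes over 64 s, if anything falls off the work surface, if the arm or the gripper's body presses on something with over 40 N, if the wrist force passes 120 N, or if a joint passes its speed limit or range.

### The arm

A 6-joint arm with a two-finger parallel gripper is mounted at the origin on the work surface. World frame = base frame: x ahead of the robot, y to its left, z up, the work surface at z = 0. Lengths are in m, angles in rad, forces in N, time in s.
With the tool pointing down it reaches from about 0.25 to 0.775 m from the base axis. Payload 4 kg.
Tool frame: the origin (TCP) lies at the very end of the fingers, on their centre line; the grasp point (between the pads) lies hold_point_z behind it (hold_point_z is the distance from the TCP to the grasp point, in m); z points along the fingers, y is the direction in which the jaws open and shut (so a half turn about z gives the same grasp; the last joint's range is limited). The gripper opens to 94 mm and grips with 3 to 60 N. Pads are 16 mm wide; open, the fingers measure 119 mm over their backs; the gripper's body (75 mm by 177 mm) begins 78 mm behind the grasp point.
Start: joints at [1.206, 0.087, 1.371, -0, 1.684, -0.103], TCP at [0.142, 0.531, 0.206] pointing down, gripper open.
Joint ranges: [-3.1, 3.1], [-0.76, 2.03], [0.27, 2.55], [-1.08, 4.22], [0.17, 2.65], [-2.57, 2.57]. Speed limits (rad/s): [2.79, 2.79, 3.14, 3.14, 3.14, 3.14].

### API

Orientations are given as [roll, pitch, yaw] about the fixed x, y, z axes, in that order (R = Rz(yaw) Ry(pitch) Rx(roll)).
In Python, from bench import * gives the robot as it stands.
- The arm moves only by the tool step_arm, never from a script. Its argument "increments" is text: rows parted by semicolons, each of 6 numbers parted by spaces: the shift along the tool's x, y, z in cm, then the turn, a rotation vector about the tool's x, y, z in rad. A call has 1 to 5 rows; each row shifts and turns the commanded pose from where the row before left it, along the tool's axes as they then stand; what a row does not reach is not made up. A row lasts 1/10 s, in which the tool goes at most 50 mm and 8.59 degrees, less where a joint would pass 70% of its speed; a pose out of reach is approached as far as the arm can. A call is refused whole if a number of a shift passes 5 or a number of a turn 0.15, either way. A call with a gripper value outside its range is refused whole. "claw" is the gripper's target within -1 to 1 (shut at 1, half-way at 0, fully open at -1), set as the call begins (left out, the last holds). The fingers move at their own pace and stop on an object; the grip force is fixed at half the most. Time passes only in rows, so rows that do not move let the fingers close. It gives the time, the measured TCP pose, the force and the opening at its end, in the units of the state.
- get_obs(): the state, without advancing time (a new reading comes with each control period).
- snapshot(name): name is "scene" or "side" or "wrist"; returns the picture (420x560x3 uint8, red, green, blue); there is no depth.
- calibration(name): a dict with "camera_matrix" (3x3 intrinsics, pixels), "eye" and "orientation" of the camera in the world; the wrist camera has in their place "tool_from_camera" (4x4, takes a point from camera to tool coordinates, whose origin is the TCP and whose axes are the flange's). Camera axes: x right, y up, looking along -z (the intrinsics and any distortion apply to the point x, -y, -z); pixel columns grow to the right and rows downward; lengths in m; the calibration is good to about 2 mm. A picture is of the moment at which its call begins: read the wrist's pose just before it. calibration takes no time and is no camera call.
- close_job(): hands the job in, once; it reports no verdict.
The state is a dict: "time": time; "joint_positions": joint angles; "qvel": joint speeds; "joint_torque": joint torques, N m; "tool_pos": TCP position; "ee_rot": TCP orientation; "wrist_force": force on the tool from outside, world axes, zero at the start; "wrist_torque": the same for the moment, N m; "width": finger opening in m.
Only numpy, scipy, OpenCV 4.12 (cv2) and the standard library are available. Lean on these libraries where they do the work, as an engineer would, in place of code of your own. Each camera call takes 0.05 s, during which the arm holds its last target. There are 200 camera calls.

## Working session

There is one attempt and no reset: what is moved stays moved. The work goes in short steps, Python scripts to look and compute and a tool call to move; the robot and the scene stay as the last step left them, time stands still between calls to the robot, and variables do not carry over. Pictures are saved under pics/ and viewed, about 8 in all and at most 12, crops included, and the job is handed in when it is done.

Besides the shell and the picture viewer there is one more tool, called after "Call:" by a JSON object that holds its "op" and its "data". step_arm: Moves the arm, as the interface text tells. Its arguments: {"type":"object","properties":{"increments":{"type":"string"},"claw":{"type":"number"}},"required":["increments"]}

```bash
mkdir -p pics; python3 - <<'E'
from bench import *
import cv2,numpy as np
o=get_obs();print(o)
for n in("scene","side"):
    im=snapshot(n);cv2.imwrite(f"pics/{n}0.png",im[...,::-1]);print(n,calibration(n))
print(calibration("wrist"))
E
```

```text
{'time': 0.0, 'joint_positions': array([ 1.20590285e+00,  8.79396932e-02,  1.37221474e+00, -2.27043754e-05,
        1.68361940e+00, -1.03073380e-01]), 'qvel': array([ 2.02837143e-04,  1.06074073e-03,  1.14420205e-03, -1.03004661e-03,
        1.11727707e-03,  1.11611117e-06]), 'joint_torque': array([-3.24103585e-04, -3.40166438e+01, -3.02434015e+01,  7.17181969e-02,
        3.29015718e-02, -1.50947490e-04]), 'tool_pos': array([0.1421637 , 0.53074428, 0.20433261]), 'ee_rot': array([-3.13942073e+00, -2.01977861e-04,  2.87976981e+00]), 'wrist_force': array([-0.55639905, -0.0216488 , -0.17231845]), 'wrist_torque': array([-0.0244279 , -0.02711629,  0.01367519]), 'width': 0.09414930116413579}
scene {'camera_matrix': array([[387.56636689,   0.        , 277.54967949],
       [  0.        , 387.56636689, 206.1571357 ],
       [  0.        ,   0.        ,   1.        ]]), 'eye': array([1.20419632, 0.13731678, 0.87729531]), 'orientation': array([ 0.70954804, -0.01736294,  1.69861501])}
side {'camera_matrix': array([[385.09162849,   0.        , 277.84316359],
       [  0.        , 385.09162849, 210.99984646],
       [  0.        ,   0.        ,   1.        ]]), 'eye': array([ 0.48115837, -0.91348394,  0.86489638]), 'orientation': array([ 0.9319983 ,  0.0088987 , -0.07797486])}
{'camera_matrix': array([[296.4364505 ,   0.        , 283.43111609],
       [  0.        , 296.4364505 , 211.76416194],
       [  0.        ,   0.        ,   1.        ]]), 'tool_from_camera': array([[ 1.94641905e-03,  9.60624771e-01,  2.77842151e-01,
         8.01045096e-02],
       [ 9.99998105e-01, -1.87924330e-03, -5.08085957e-04,
         7.45407135e-04],
       [ 3.40530438e-05,  2.77842613e-01, -9.60626609e-01,
        -1.78504382e-01],
       [ 0.00000000e+00,  0.00000000e+00,  0.00000000e+00,
         1.00000000e+00]])}
```

View pics/scene0.png

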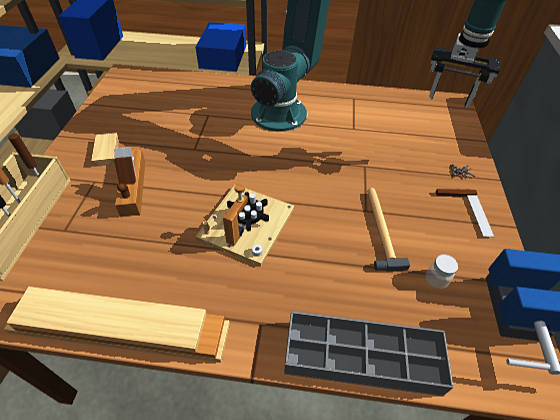

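View pics/side0.png

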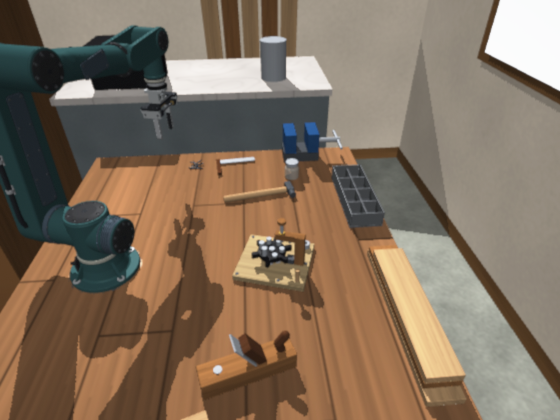

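Scene shows the jig at about (247,225), rod head (240,190), collar (257,250). In the side view the jig is at (276,262) and the head at (281,222). I'll enlarge both and do a first triangulation.

```bash
cat > h.py <<'E'
from bench import *
import cv2,numpy as np
from scipy.spatial.transform import Rotation as R
def cam(n,obs=None):
    c=calibration(n);K=c["camera_matrix"]
    if n=="wrist":
        o=obs or get_obs();T=np.eye(4);T[:3,:3]=R.from_euler("xyz",o["ee_rot"]).as_matrix();T[:3,3]=o["tool_pos"]
        M=T@c["tool_from_camera"];return K,M[:3,:3],M[:3,3]
    r=np.array(c["orientation"]);return K,(R.from_euler("xyz",r).as_matrix()),np.array(c["eye"])
def ray(C,uv):
    K,Rm,e=C;p=np.linalg.solve(K,[uv[0],uv[1],1]);d=Rm@[p[0],-p[1],-p[2]];return e,d/np.linalg.norm(d)
def onz(C,uv,z):
    e,d=ray(C,uv);return e+d*(z-e[2])/d[2]
def tri(C1,u1,C2,u2):
    a,d=ray(C1,u1);b,f=ray(C2,u2);s=np.linalg.lstsq(np.c_[d,-f],b-a,rcond=None)[0]
    p,q=a+d*s[0],b+f*s[1];return (p+q)/2,np.linalg.norm(p-q)
def proj(C,P):
    K,Rm,e=C;p=Rm.T@(np.asarray(P)-e);q=K@[p[0],-p[1],-p[2]];return q[:2]/q[2]
E
python3 - <<'E'
from h import *
S,D=cam("scene"),cam("side")
print("head",tri(S,(240,189),D,(281,222)))
print("base robot",onz(S,(279,115),0),onz(D,(105,265),0))
a=cv2.imread("pics/scene0.png")[175:275,190:300];b=cv2.imread("pics/side0.png")[210:300,225:325]
f=lambda i:cv2.resize(i,(400,400*i.shape[0]//i.shape[1]),interpolation=cv2.INTER_CUBIC)
a,b=f(a),f(b);o=np.zeros((max(len(a),len(b)),800,3),np.uint8);o[:len(a),:400]=a;o[:len(b),400:]=b
cv2.imwrite("pics/crop0.png",o)
E
```

```text
head (array([ 0.55333711, -0.02893348,  0.16551558]), np.float64(5.72180816078443e-05))
base robot [0.00844627 0.00446842 0.        ] [-0.00691495  0.00993397  0.        ]
```

View pics/crop0.png

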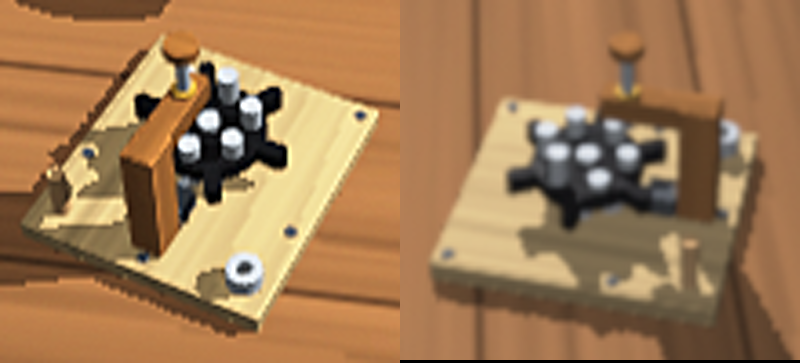

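The crop shows the base, wheel, six step tops and guide clearly. Next I compute the jig pose from the corners and triangulate the step tops.

```bash
python3 - <<'E'
from h import *
S,D=cam("scene"),cam("side")
s=lambda x,y:(190+x*110/400-.4,175+y*110/400-.4)
d=lambda x,y:(225+(x-400)/4-.4,210+y/4-.4)
for p in [(165,37),(379,112),(258,322),(22,222)]: print("S",onz(S,s(*p),.018).round(4))
for p in [(503,97),(757,138),(712,313),(432,263)]: print("D",onz(D,d(*p),.018).round(4))
h,_=tri(S,s(181,44),D,d(627,44));print("head",h)
g,_=tri(S,s(138,160),D,d(720,100));print("arm/post",g)
A=[(228,74),(251,103),(208,118),(190,144),(232,138)]
B=[(546,128),(576,113),(612,128),(627,152),(598,175),(557,151),(587,152)]
for a in A:
  for b in B:
    p,r=tri(S,s(*a),D,d(*b))
    if r<.006 and .045<p[2]<.1: print(a,b,p.round(4),round(r,4))
E
```

```text
S [ 0.4033 -0.082   0.018 ]
S [0.4606 0.1049 0.018 ]
S [0.6698 0.0392 0.018 ]
S [ 0.6074 -0.1499  0.018 ]
D [0.4586 0.1018 0.018 ]
D [0.6666 0.0306 0.018 ]
D [ 0.6049 -0.1558  0.018 ]
D [ 0.4012 -0.0882  0.018 ]
head [ 0.55356916 -0.03059253  0.17278949]
arm/post [ 0.62193488 -0.04877871  0.12847739]
(228, 74) (546, 128) [ 0.4923 -0.0112  0.0791] 0.0009
(251, 103) (576, 113) [0.5162 0.0099 0.0751] 0.0023
(208, 118) (612, 128) [ 0.5421 -0.0183  0.0824] 0.0033
(208, 118) (587, 152) [ 0.5231 -0.0219  0.0613] 0.0008
(190, 144) (627, 152) [ 0.5537 -0.0297  0.0658] 0.0006
(232, 138) (612, 128) [0.544  0.     0.0657] 0.0017
```

Pose: jig origin ≈ (0.5245, −0.0218), yaw ≈ −17.9° (predicts the rod at (0.555,−0.032), and the head was measured at (0.554,−0.031)). The step heights put the tallest at jig angle 240°, so about 4 clicks. Moving in with the fingers shut.

Call:
{"op": "step_arm", "data": {"increments": "0 0 0 0 0 0.05; -3.2 -3.3 0 0 0 0; -3.2 -3.3 0 0 0 0; -3.2 -3.3 0 0 0 0; -3.2 -3.3 0 0 0 0", "claw": 1}}

```text
time: 0.6
tool_pos: [0.2239, 0.3646, 0.2048]
ee_rot: [-3.141, -0.0, 2.831]
wrist_force: [0.6, -0.9, 0.3]
width: 0.0572
```

Call:
{"op": "step_arm", "data": {"increments": "-3.2 -3.3 0 0 0 0; -3.2 -3.3 0 0 0 0; -3.2 -3.3 0 0 0 0; -3.2 -3.3 0 0 0 0; -3.2 -3.3 0 0 0 0"}}

```text
time: 1.1
tool_pos: [0.3255, 0.1585, 0.2052]
ee_rot: [3.141, 0.0, 2.83]
wrist_force: [1.3, 0.4, -0.2]
width: 0.0175
```

Call:
{"op": "step_arm", "data": {"increments": "-3.2 -3.3 0 0 0 0; -3.2 -3.3 0 0 0 0; -3.2 -3.3 0 0 0 0; -3.2 -3.3 0 0 0 0; 0 0 0 0 0 0"}}

```text
time: 1.6
tool_pos: [0.4077, -0.009, 0.2045]
ee_rot: [-3.14, -0.001, 2.822]
wrist_force: [-0.1, 0.4, 0.0]
width: 0.0002
```

```bash
cat >> h.py <<'E'
O=np.array([.5245,-.0218]);YAW=np.radians(-17.9)
def toj(p):
    p=np.asarray(p)[:2]-O;c,s=np.cos(YAW),np.sin(YAW);return np.array([c*p[0]+s*p[1],-s*p[0]+c*p[1]])
def tow(j,z):
    c,s=np.cos(YAW),np.sin(YAW);return np.array([O[0]+c*j[0]-s*j[1],O[1]+s*j[0]+c*j[1],z])
E
python3 - <<'E'
from h import *
o=get_obs();im=snapshot("wrist")[...,::-1].copy();cv2.imwrite("pics/w1raw.png",im);C=cam("wrist",o)
print(o["tool_pos"],o["ee_rot"],toj(o["tool_pos"]))
# predicted marks: base corners, rod, lobes tips
for p,z in [((-.1,-.1),.018),((-.1,.1),.018),((.12,.1),.018),((.12,-.1),.018),((.032,0),.176),((0,0),.056),((.013,0),.128)]+[((.065*np.cos(t),.065*np.sin(t)),.056) for t in np.radians(range(30,360,60))]:
    u=proj(C,tow(p,z));cv2.circle(im,tuple(int(v) for v in u),3,(0,0,255),1)
cv2.imwrite("pics/w1.png",im)
E
```

```text
[ 0.40765498 -0.00902804  0.20445565] [-3.13965405e+00 -1.09674519e-03  2.82192357e+00] [-0.11511461 -0.02375936]
```

View pics/w1.png

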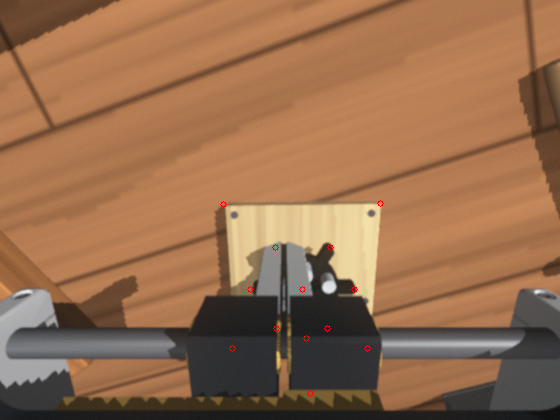

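The picture agrees with the pose: near base corners at (228,205) and (378,204), lobe tips at (330,247) and (354,289), all on the predicted marks to 2–5 px. I lower the fingertip beside the wheel, clear of the lobes.

Call:
{"op": "step_arm", "data": {"increments": "-2.5 -3.2 0 0 0 0; -0.5 0 3 0 0 0; 0 0 4 0 0 0; 0 0 4 0 0 0; 0 0 3 0 0 0"}}

```text
time: 2.15
tool_pos: [0.4237, -0.0424, 0.0629]
ee_rot: [3.141, -0.003, 2.832]
wrist_force: [0.2, 0.3, -0.9]
width: 0.0006
```

Call:
{"op": "step_arm", "data": {"increments": "0 0 2 0 0 0; 0 0 0 0 0 0"}}

```text
time: 2.35
tool_pos: [0.422, -0.042, 0.042]
ee_rot: [-3.142, -0.008, 2.832]
wrist_force: [0.1, -0.3, 0.0]
width: 0.0006
```

```bash
python3 - <<'E'
from h import *
o=get_obs();print(o["tool_pos"],o["ee_rot"],toj(o["tool_pos"]),o["wrist_force"])
E
```

```text
[ 0.42203541 -0.04202043  0.04204569] [-3.1415687  -0.00818673  2.83194546] [-0.09128985 -0.05073482] [ 0.09516684 -0.34906535  0.04733304]
```

Call:
{"op": "step_arm", "data": {"increments": "0 -0.6 -0.3 0 0 0; -1.1 0 0 0 0 0; -1.1 0 0 0 0 0; -1.1 0 0 0 0 0; 0 0 0 0 0 0"}}

```text
time: 2.85
tool_pos: [0.4571, -0.0609, 0.0493]
ee_rot: [3.141, 0.002, 2.829]
wrist_force: [0.0, -0.5, -0.4]
width: 0.0006
```

Call:
{"op": "step_arm", "data": {"increments": "0 0.6 0 0 0 0; 0 0.6 0 0 0 0; 0 0.6 0 0 0 0; 0 0.6 0 0 0 0; 0 0.6 0 0 0 0"}}

```text
time: 3.35
tool_pos: [0.4615, -0.032, 0.0483]
ee_rot: [-3.137, -0.005, 2.83]
wrist_force: [-5.6, -2.5, 3.7]
width: 0.0001
```

```bash
python3 - <<'E'
from h import *
o=get_obs();print(o["tool_pos"],o["ee_rot"],toj(o["tool_pos"]),o["wrist_force"])
E
```

```text
[ 0.46153696 -0.03201623  0.04834823] [-3.13748555 -0.00506856  2.83024507] [-0.05677525 -0.02907381] [-5.62855078 -2.45345474  3.69890713]
```

Call:
{"op": "step_arm", "data": {"increments": "0 0.5 0 0 0 0; 0 0.5 0 0 0 0; 0 0.4 0 0 0 0; 0 0 0 0 0 0"}}

```text
time: 3.75
tool_pos: [0.4691, -0.0174, 0.0484]
ee_rot: [3.14, 0.001, 2.831]
wrist_force: [1.3, 0.4, -0.6]
width: 0.0007
```

```bash
python3 - <<'E'
from h import *
o=get_obs();print(o["tool_pos"],o["ee_rot"],toj(o["tool_pos"]),o["wrist_force"])
a=snapshot("scene")[175:275,190:300,::-1];b=snapshot("side")[210:300,225:325,::-1]
f=lambda i:cv2.resize(i,(400,400*i.shape[0]//i.shape[1]),interpolation=cv2.INTER_CUBIC)
a,b=f(a),f(b);o=np.zeros((max(len(a),len(b)),800,3),np.uint8);o[:len(a),:400]=a;o[:len(b),400:]=b
cv2.imwrite("pics/crop1.png",o)
E
```

```text
[ 0.46905705 -0.01738494  0.04844355] [3.14045651e+00 8.70627769e-04 2.83061280e+00] [-0.0541162  -0.01283942] [ 1.31836808  0.36871121 -0.63108467]
```

View pics/crop1.png

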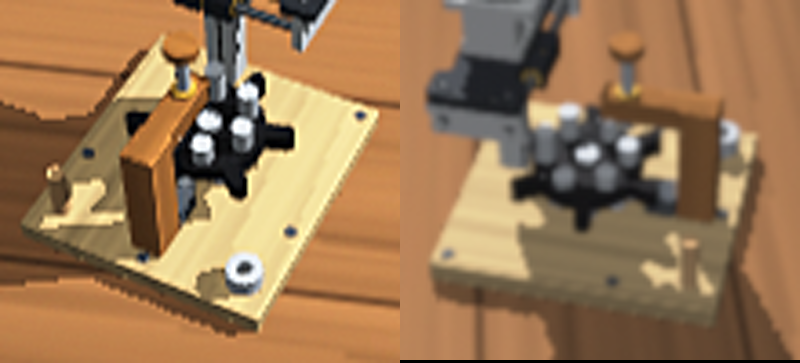

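The wheel is about 65% through the first click, with the next lobe resting on the finger as expected. Retracting radially should let it finish the click.

Call:
{"op": "step_arm", "data": {"increments": "1.2 0 0 0 0 0; 1.2 0 0 0 0 0; 1 0 0 0 0 0; 0 0 0 0 0 0; 0 0 0 0 0 0"}}

```text
time: 4.35
tool_pos: [0.4359, -0.0079, 0.0486]
ee_rot: [3.142, 0.001, 2.83]
wrist_force: [1.1, 0.4, -0.2]
width: 0.0005
```

```bash
cat > look.py <<'E'
from h import *
import sys
o=get_obs();print(o["time"],o["tool_pos"],toj(o["tool_pos"]),o["wrist_force"])
a=snapshot("scene")[175:275,190:300,::-1];b=snapshot("side")[210:300,225:325,::-1]
f=lambda i:cv2.resize(i,(400,400*i.shape[0]//i.shape[1]),interpolation=cv2.INTER_CUBIC)
a,b=f(a),f(b);o=np.zeros((max(len(a),len(b)),800,3),np.uint8);o[:len(a),:400]=a;o[:len(b),400:]=b
cv2.imwrite(f"pics/{sys.argv[1]}.png",o)
E
python3 look.py crop2
```

```text
4.35 [ 0.43593831 -0.0078567   0.04863879] [-0.08856037 -0.01395166] [ 1.062458    0.36217329 -0.1916924 ]
```

View pics/crop2.png

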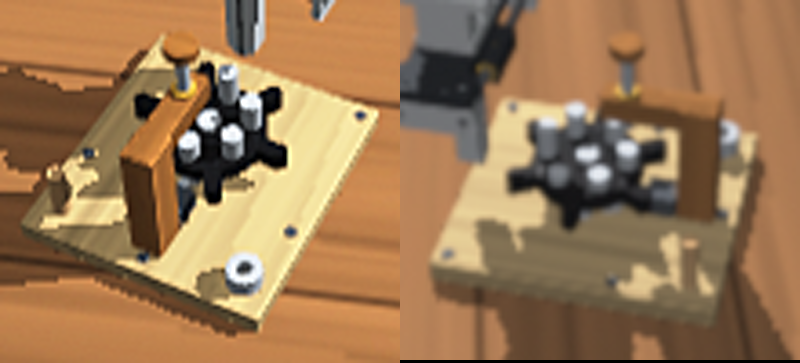

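Home in the click: the lobes match the first picture. The tallest step is now at 180° (side (547,120), taller than before; its old place at (557,175) now holds a short one), so 3 clicks are left. Second flick.

Call:
{"op": "step_arm", "data": {"increments": "0 -2.1 0 0 0 0; 0 -2.1 0 0 0 0; 0 0 0 0 0 0; -1.5 0 0 0 0 0; -1.6 0 0 0 0 0"}}

```text
time: 4.95
tool_pos: [0.4534, -0.0571, 0.0486]
ee_rot: [3.141, 0.0, 2.829]
wrist_force: [0.8, 0.5, 0.8]
width: 0.0002
```

Call:
{"op": "step_arm", "data": {"increments": "0 0.6 0 0 0 0; 0 0.6 0 0 0 0; 0 0.6 0 0 0 0; 0 0.6 0 0 0 0; 0 0.6 0 0 0 0"}}

```text
time: 5.45
tool_pos: [0.4594, -0.0285, 0.0483]
ee_rot: [-3.139, -0.005, 2.83]
wrist_force: [-2.7, -2.3, 2.2]
width: 0.0007
```

Call:
{"op": "step_arm", "data": {"increments": "0 0.5 0 0 0 0; 0 0.5 0 0 0 0; 0 0.4 0 0 0 0; 0 0 0 0 0 0; 0 0 0 0 0 0"}}

```text
time: 5.95
tool_pos: [0.4665, -0.0147, 0.0484]
ee_rot: [3.14, 0.0, 2.83]
wrist_force: [0.0, 2.6, 0.6]
width: 0.0003
```

Call:
{"op": "step_arm", "data": {"increments": "1.2 0 0 0 0 0; 1.2 0 0 0 0 0; 1 0 0 0 0 0; 0 0 0 0 0 0; 0 0 0 0 0 0"}}

```text
time: 6.45
tool_pos: [0.4337, -0.005, 0.0487]
ee_rot: [3.141, 0.001, 2.83]
wrist_force: [0.7, -0.1, 0.6]
width: 0.0003
```

```bash
python3 look.py crop3
```

```text
6.45 [ 0.4337441  -0.00500654  0.04868844] [-0.09152439 -0.01191387] [ 0.6813672  -0.11904769  0.59927538]
```

View pics/crop3.png

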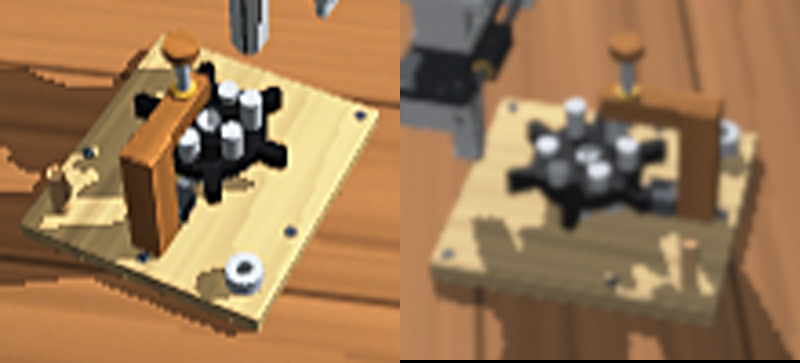

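Second click done: the tallest step is now at 120° (scene (251,97), side (575,105)), the shortest behind it at 180°, and two remain. Third flick.

Call:
{"op": "step_arm", "data": {"increments": "0 -2.2 0 0 0 0; 0 -2.2 0 0 0 0; 0 0 0 0 0 0; -1.7 0 0 0 0 0; -1.7 0 0 0 0 0"}}

```text
time: 7.05
tool_pos: [0.4535, -0.0571, 0.0486]
ee_rot: [3.141, 0.001, 2.829]
wrist_force: [-0.4, -0.9, -0.0]
width: 0.0004
```

Call:
{"op": "step_arm", "data": {"increments": "0 0.6 0 0 0 0; 0 0.6 0 0 0 0; 0 0.6 0 0 0 0; 0 0.6 0 0 0 0; 0 0.6 0 0 0 0"}}

```text
time: 7.55
tool_pos: [0.4594, -0.0285, 0.0484]
ee_rot: [-3.139, -0.005, 2.83]
wrist_force: [-3.6, -2.3, 3.5]
width: 0.0006
```

Call:
{"op": "step_arm", "data": {"increments": "0 0.5 0 0 0 0; 0 0.5 0 0 0 0; 0 0.4 0 0 0 0; 0 0 0 0 0 0; 0 0 0 0 0 0"}}

```text
time: 8.05
tool_pos: [0.4665, -0.0147, 0.0485]
ee_rot: [3.14, 0.0, 2.83]
wrist_force: [-0.5, 1.8, 0.6]
width: 0.0003
```

Call:
{"op": "step_arm", "data": {"increments": "1.2 0 0 0 0 0; 1.2 0 0 0 0 0; 1 0 0 0 0 0; 0 0 0 0 0 0; 0 0 0 0 0 0"}}

```text
time: 8.55
tool_pos: [0.4337, -0.005, 0.0486]
ee_rot: [3.141, 0.001, 2.83]
wrist_force: [-0.3, 0.0, 0.7]
width: 0.0004
```

```bash
python3 look.py crop4
```

```text
8.55 [ 0.43370383 -0.0049734   0.04864638] [-0.0915729 -0.0118947] [-0.30299358  0.00309671  0.72517328]
```

View pics/crop4.png

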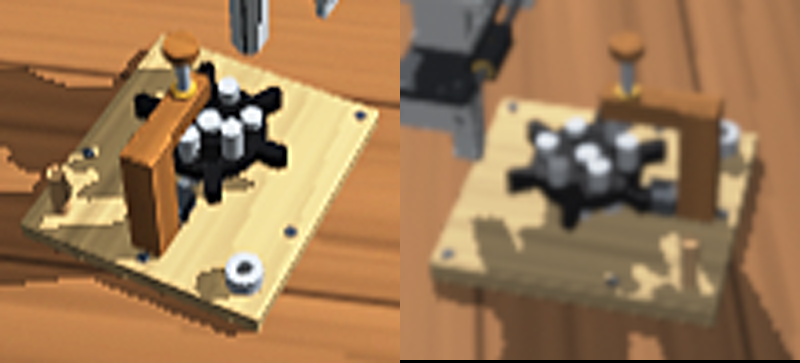

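Third click done: at 120° there's now the shortest step, and the tallest is at 60° (scene (232,124)). One last flick.

Call:
{"op": "step_arm", "data": {"increments": "0 -2.2 0 0 0 0; 0 -2.2 0 0 0 0; 0 0 0 0 0 0; -1.7 0 0 0 0 0; -1.7 0 0 0 0 0"}}

```text
time: 9.15
tool_pos: [0.4535, -0.0571, 0.0486]
ee_rot: [3.141, 0.0, 2.829]
wrist_force: [-0.5, 0.2, 0.0]
width: 0.0006
```

Call:
{"op": "step_arm", "data": {"increments": "0 0.6 0 0 0 0; 0 0.6 0 0 0 0; 0 0.6 0 0 0 0; 0 0.6 0 0 0 0; 0 0.6 0 0 0 0"}}

```text
time: 9.65
tool_pos: [0.4594, -0.0284, 0.0483]
ee_rot: [-3.139, -0.005, 2.83]
wrist_force: [-3.9, -2.3, 4.1]
width: 0.0004
```

Call:
{"op": "step_arm", "data": {"increments": "0 0.5 0 0 0 0; 0 0.5 0 0 0 0; 0 0.4 0 0 0 0; 0 0 0 0 0 0; 0 0 0 0 0 0"}}

```text
time: 10.15
tool_pos: [0.4665, -0.0147, 0.0484]
ee_rot: [3.14, 0.0, 2.83]
wrist_force: [0.2, 1.5, 0.3]
width: 0.0003
```

Call:
{"op": "step_arm", "data": {"increments": "1.2 0 0 0 0 0; 1.2 0 0 0 0 0; 1 0 0 0 0 0; 0 0 0 0 0 0; 0 0 0 0 0 0"}}

```text
time: 10.65
tool_pos: [0.4337, -0.005, 0.0487]
ee_rot: [3.141, 0.001, 2.83]
wrist_force: [0.7, 0.4, 0.6]
width: 0.0007
```

```bash
python3 look.py crop5
```

```text
10.65 [ 0.43372284 -0.00501066  0.04868137] [-0.09154335 -0.01192432] [0.70350852 0.37611309 0.55058446]
```

View pics/crop5.png

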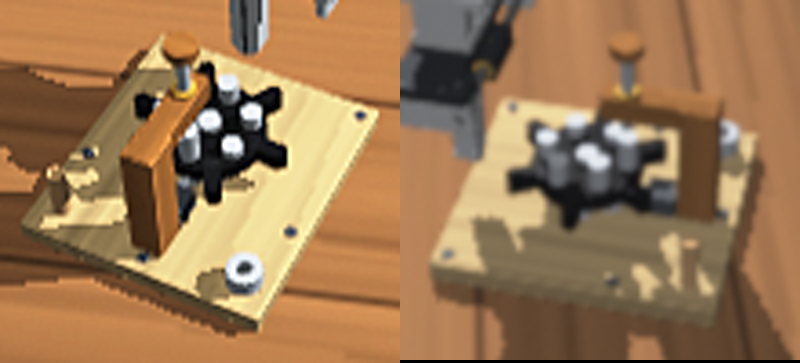

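Fourth click done: the tallest step is under the rod (scene (190,130), side (627,135)), the lobes are home and the jig is unmoved. Now raise the arm and go over the rod's head.

Call:
{"op": "step_arm", "data": {"increments": "0 0 -3 0 0 0; 0 0 -4 0 0 0; 0 0 -4 0 0 0; 0 0 -4 0 0 0; 0 0 -3 0 0 0"}}

```text
time: 11.25
tool_pos: [0.4348, -0.0053, 0.2315]
ee_rot: [3.141, 0.003, 2.83]
wrist_force: [1.0, -0.2, 0.2]
width: 0.0004
```

Call:
{"op": "step_arm", "data": {"increments": "-3 0.6 0 0 0 0; -3 0.6 0 0 0 0; -3 0 0 0 0 0; -3.2 0 0 0 0 0; 0 0 0 0 0 0"}}

```text
time: 11.75
tool_pos: [0.5562, -0.0323, 0.2264]
ee_rot: [-3.141, -0.002, 2.829]
wrist_force: [-0.2, 0.4, -0.2]
width: 0.0009
```

```bash
python3 - <<'E'
from h import *
o=get_obs();print(o["tool_pos"],o["ee_rot"],toj(o["tool_pos"]),o["wrist_force"])
E
```

```text
[ 0.55621518 -0.03230212  0.22637157] [-3.14104446e+00 -1.81982860e-03  2.82852089e+00] [ 0.03340788 -0.00024589] [-0.24001466  0.38943377 -0.23330061]
```

Call:
{"op": "step_arm", "data": {"increments": "0.2 0 1.5 0 0 0; 0 0 1.5 0 0 0; 0 0 1.2 0 0 0; 0 0 0 0 0 0; 0 0 0 0 0 0"}}

```text
time: 12.25
tool_pos: [0.5514, -0.0303, 0.1863]
ee_rot: [3.142, -0.001, 2.83]
wrist_force: [0.6, 0.2, -0.4]
width: 0.0005
```

Call:
{"op": "step_arm", "data": {"increments": "0 0 0.3 0 0 0; 0 0 0.3 0 0 0; 0 0 0 0 0 0"}}

```text
time: 12.55
tool_pos: [0.5517, -0.0304, 0.1804]
ee_rot: [3.141, -0.0, 2.83]
wrist_force: [-1.1, 0.7, 0.6]
width: 0.0002
```

Call:
{"op": "step_arm", "data": {"increments": "0 0 0.2 0 0 0; 0 0 0.2 0 0 0; 0 0 0 0 0 0"}}

```text
time: 12.85
tool_pos: [0.5518, -0.0304, 0.1762]
ee_rot: [3.142, -0.0, 2.83]
wrist_force: [0.6, 0.0, -0.2]
width: 0.0006
```

Call:
{"op": "step_arm", "data": {"increments": "0 0 0.2 0 0 0; 0 0 0.2 0 0 0; 0 0 0 0 0 0"}}

```text
time: 13.15
tool_pos: [0.5518, -0.0304, 0.1724]
ee_rot: [3.141, 0.0, 2.83]
wrist_force: [0.0, 0.9, 0.1]
width: 0.0007
```

Call:
{"op": "step_arm", "data": {"increments": "0 0 0.2 0 0 0; 0 0 0.2 0 0 0; 0 0 0 0 0 0"}}

```text
time: 13.45
tool_pos: [0.5518, -0.0304, 0.1681]
ee_rot: [3.141, -0.0, 2.83]
wrist_force: [0.6, 0.4, 0.4]
width: 0.0005
```

Call:
{"op": "step_arm", "data": {"increments": "0 0 0.1 0 0 0; 0 0 0.1 0 0 0; 0 0 0 0 0 0"}}

```text
time: 13.75
tool_pos: [0.5518, -0.0304, 0.1663]
ee_rot: [3.142, 0.0, 2.83]
wrist_force: [-0.2, 0.8, 1.5]
width: 0.0002
```

Call:
{"op": "step_arm", "data": {"increments": "0 0 0.1 0 0 0; 0 0 0 0 0 0"}}

```text
time: 13.95
tool_pos: [0.5519, -0.0304, 0.1662]
ee_rot: [3.141, 0.001, 2.83]
wrist_force: [-1.3, 0.6, 5.1]
width: 0.0002
```

Call:
{"op": "step_arm", "data": {"increments": "0 0 0.1 0 0 0; 0 0 0 0 0 0"}}

```text
time: 14.15
tool_pos: [0.5519, -0.0305, 0.1661]
ee_rot: [3.141, 0.001, 2.83]
wrist_force: [-2.4, 0.7, 7.2]
width: 0.0005
```

```bash
python3 look.py crop6; python3 -c "
from h import *
print(get_obs()['wrist_force'])"
```

```text
14.15 [ 0.55192362 -0.03045375  0.16614186] [0.02875595 0.00019397] [-2.39015303  0.68939571  7.18386642]
[-2.25996423 -0.38909721  7.26878572]
```

View pics/crop6.png

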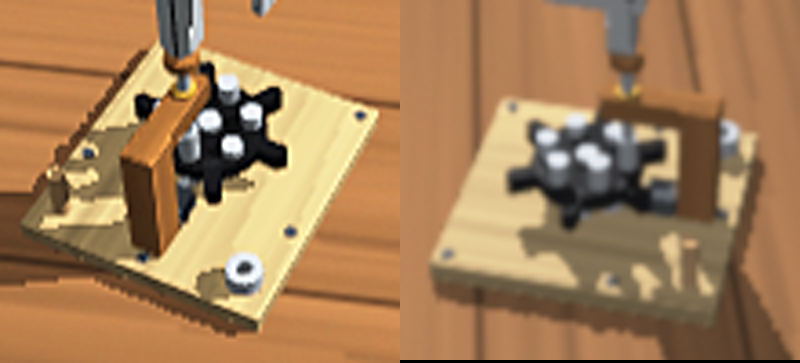

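The rod is firmly on the step: it stops at z = 0.166 (0.176 − 0.010) and the force climbs to 7 N without more travel. I retreat straight up.

Call:
{"op": "step_arm", "data": {"increments": "0 0 0 0 0 0; 0 0 -0.3 0 0 0; 0 0 -1 0 0 0; 0 0 -3 0 0 0; 0 0 -3 0 0 0"}}

```text
time: 14.75
tool_pos: [0.5512, -0.0303, 0.2372]
ee_rot: [-3.141, -0.003, 2.83]
wrist_force: [0.1, -0.3, 0.3]
width: 0.0007
```

Call:
{"op": "step_arm", "data": {"increments": "3 0 -2 0 0 0; 3 0 0 0 0 0; 0 0 0 0 0 0; 0 0 0 0 0 0; 0 0 0 0 0 0"}}

```text
time: 15.25
tool_pos: [0.4951, -0.0122, 0.2568]
ee_rot: [-3.141, -0.001, 2.83]
wrist_force: [-0.2, -0.2, 0.1]
width: 0.0006
```

```bash
python3 look.py crop7
```

```text
15.25 [ 0.49512784 -0.01223547  0.25683755] [-3.08901083e-02  7.38224178e-05] [-0.17970751 -0.16887319  0.09748079]
```

View pics/crop7.png

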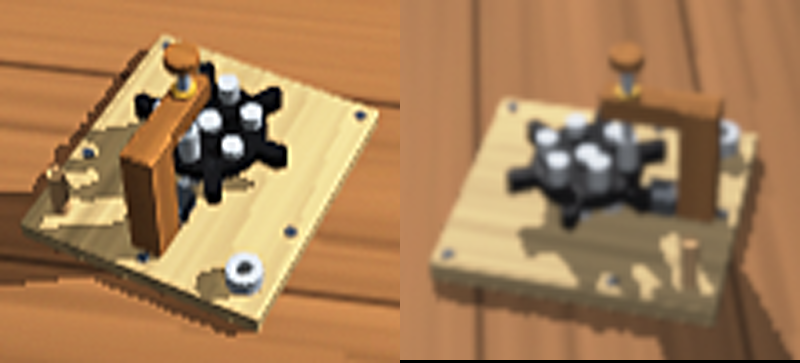

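The head is about 11–12 crop pixels lower in both views (≈10 mm), the wheel is in its click, and jig, collar and dowel are in place. Handing in.

```bash
python3 -c "
from bench import *
print(close_job())"
```

```text
the job is handed in; nothing more can be done
None
```

The jig is set to its tallest step and the rod is pressed down onto it. The job was handed in at about 15 s of the 64 s allowed; no verdict was reported.

- **Wheel:** I flicked it four clicks clockwise with the shut fingertips, one lobe at a time. I checked each click in the pictures. After the fourth, the lobes were home and the tallest step was under the rod.
- **Rod:** I pressed the head until it stopped at z ≈ 0.166 m, which is 10 mm down. The force then rose to about 7 N with no further travel. After I backed off, the head stayed about 10 mm lower in both views.
- **Other checks:** The jig, collar and dowel looked unmoved in the last pictures, and the wrist force was near zero. The last crops did not show the hammer, jar or plane, so I did not re-measure them; the arm did not go near them.
- **Disagreement:** In one early wrist view, a base corner was about 5 pixels from where I predicted it. The other points agreed, and it had no effect on the work.

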